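Cycle the wick-tab press and present the brass die

TASK

The little green wick-tab press is due for its brass die: swing its red-handled sprung lever down to its stop and let it come fully back up, to prove the press is empty and free. Then lift the blue cover of the die box and leave it standing open, draw the brass die out of its slot, and finish while holding it still and upright in the gripper about 20 cm above the middle of the round white light pad, without putting it down or letting go. Leave the two other dies in their slots and the candles and other things on the table where they are.

Things in the scene. Friction and masses are not known exactly. Their poses are not given: they have to be found in the camera images.
- press: Small green bench press (crimps wick tabs), bolted down: base plate 220 x 100 mm, 18 mm thick; two cheeks rise to 208 mm at its rear. Origin on the table, below its ram; x points to its rear (away from the robot at yaw 0), y to its left, z up. The base reaches from x = -90 to +130 mm. The lever sticks out to the front (-x).
- lever (a joint): The press's lever, a steel bar with a red crossbar at its end, 160 mm from hinge to crossbar. 0 = at rest, pointing forward and 30 degrees (0.52 rad) above level; grows as the crossbar is pushed down; the stop is at 0.95 rad (crossbar then 0.43 rad below level, about 113 mm above the table). A spring returns it to 0: about 3 N at the crossbar to start, about 10 N at the stop.
- lever_grip (a point): Centre of the red crossbar: a cylinder 22 mm thick and 90 mm long, lying along the press's y axis; about 260 mm above the table at rest.
- lever_hinge (a point): Centre of the lever's hinge, on an axis along the press's y: at x = 80 mm, y = 0, z = 180 mm of the press.
- die_box: Die box, fixed to the table: a grey block 90 (x) x 180 (y) x 30 mm high with three slots 18 mm deep, side by side at y = -55, 0 and +55 mm, x = 0, under a blue cover. Origin at the centre of its underside on the table; x points to its rear where the cover's hinge is, z up. Which die is in which slot changes.
- flap (a joint): The blue cover, a lid 92 (x) x 182 (y) x 47 mm high with skirts and no bottom, hinged along the die box's y at its rear lower edge. 0 = closed, grows as its front edge is lifted up and back, stop at 1.9 rad; 1.57 = standing upright. A stiff hinge: it stays where it is left and takes about 2 to 4 N at the bar. May start very slightly open.
- flap_bar (a point): Centre of the cover's lifting bar: a steel rod 10 mm thick, 86 mm long along the die box's y, held by an arm at each end (78 mm clear between them). Closed it is 28 mm in front of the cover's front edge and 28 mm above its top, 105 mm above the table.
- flap_hinge (a point): Centre of the cover's hinge axis (along the die box's y): at x = 47 mm, y = 0, z = 30.5 mm of the die box. The bar is 120 mm in front of it and 75 mm above it when closed.
- brass_die_centre (a point): Centre of the brass die, a yellow metal plate 40 (x) x 12 (y) x 55 mm (z), about 200 g, standing upright in a slot with its broad faces looking along the die box's y. The slot leaves about 1 mm all round; its floor is 12 mm above the table, so the centre is 39.5 mm above the table and the top 37 mm above the block.
- steel_die_centre (a point): Centre of the dark steel die: same size and stance as the brass one, in another slot. Stays.
- white_die_centre (a point): Centre of the white plastic die: same size and stance, in another slot. Stays.
- light_pad: Round white light pad with a grey rim, 100 mm across, 10 mm high, fixed to the table between press and die box. Origin at the centre of its underside.
- candle_a: Candle in a glass, 72 mm across, 82 mm high (wick to 96 mm), origin at the centre of its underside. Leave it, as all the following.
- candle_b: Another such candle.
- candle_c: Another such candle.
- amber_bottle: Amber bottle, 60 mm across, 150 mm high, origin under its centre.
- tape_roll: Roll of yellow tape lying flat, 90 mm across, 25 mm high, origin under its centre.
- wick_spool: Wooden wick spool standing, 60 mm across, 58 mm high, origin under its centre.
- tin: Aluminium tin, 72 mm across, 50 mm high, origin under its centre.
Mind the look-alikes: they are no part of the job. What is meant by the light_pad is not brown or purple, and is the smaller of those in its own colour.

How it is judged (in metres and radians):
On the way, in this order (a step that is already met when the one before it is completed fails the run):
1. the lever is swung down to its stop (value of joint lever above 0.88 rad), for 0.05 s.
2. the lever is back up at rest (value of joint lever below 0.1 rad), for 0.2 s.
3. the cover is lifted open (value of joint flap above 1.2 rad), for 0.2 s.
4. the brass die is held clear of its slot (height (world z) of brass_die_centre above 0.085 m and contact force between brass_die and the fingers above 1 N), for 0.2 s.
At the end, for the whole second after the job is handed in: Brass die still in the fingers, centre 150-270 mm above the table, within 40 mm of the pad's axis, within 0.25 rad of upright, touching nothing else; lever under 0.1 rad, cover over 1.2 rad; other dies within 12 mm and bystanders within 30 mm of their starts (horizontal distance between brass_die_centre and light_pad below 0.04 m and height (world z) of brass_die_centre between 0.15 and 0.27 m and angle between brass_die_centre's own z axis and vertical below 0.25 rad and contact force between brass_die and the fingers above 1 N and contact force between brass_die and light_pad below 0.05 N and contact force between brass_die and die_box below 0.05 N and contact force between brass_die and press below 0.05 N and linear speed of brass_die below 0.03 m/s and value of joint lever below 0.1 rad and value of joint flap above 1.2 rad and distance of each of steel_die_centre, white_die_centre from where it was at the start of the episode below 0.012 m and distance of each of candle_a, candle_b, candle_c, amber_bottle, tape_roll, wick_spool, tin from where it was at the start of the episode below 0.03 m); the arm keeps its last pose, push and grip.
It fails at once if a bystander was moved (distance of any of candle_a, candle_b, candle_c, amber_bottle, tape_roll, wick_spool, tin from where it was at the start of the episode above 0.03 m).
It fails at once if another die was pulled or knocked from its slot (distance of any of steel_die_centre, white_die_centre from where it was at the start of the episode above 0.012 m).
It also fails if it takes over 72 s, if anything falls off the work surface, if the arm or the gripper's body presses on something with over 40 N, if the wrist force passes 120 N, or if a joint passes its speed limit or range.

ROBOT

A 6-joint arm with a two-finger parallel gripper is mounted at the origin on the work surface. World frame = base frame: x ahead of the robot, y to its left, z up, the work surface at z = 0. Lengths are in m, angles in degrees, forces in N, time in s.
With the tool pointing down it reaches from about 0.4 to 0.825 m from the base axis. Payload 7 kg.
Tool frame: the origin (TCP) lies on the centre line of the jaws, within the pads' length; the fingertips stand r.tip_reach ahead of it and the grasp point (between the pads) is the TCP (r.tip_reach is the distance from the TCP to the fingertips, in m); z points along the fingers, y is the line along which they close (so a half turn about z gives the same grasp; the last joint's range is limited). The gripper opens to 88 mm and grips with 3 to 60 N. Pads are 19 mm wide; open, the fingers measure 130 mm over their backs; the gripper's body (78 mm by 193 mm) begins 47 mm behind the grasp point.
Start: joints at [-51.79, 20.546, 0.682, 0, -70.136, -16.507], TCP at [0.25, -0.627, 0.246] pointing down, gripper open.
Joint ranges: [-176.03, 176.03], [-82.01, 121.73], [-58.28, 71.71], [-173.87, 95.51], [-174.79, -0.11], [-173.66, 173.66]. Speed limits (degrees/s): [136.94, 136.94, 172.46, 180, 180, 180].

INTERFACE

Orientations are given as [roll, pitch, yaw] about the fixed x, y, z axes, in that order (R = Rz(yaw) Ry(pitch) Rx(roll)).
In Python, from plant import sensors, cams, r gives the robot as it stands.
- The arm moves only by the tool drive_tool, never from a script. Its argument "rows" is a list of rows, each an object of numbers: "fingers": the gripper's target within -1 to 1 (fully open at 1, half-way at 0, shut at -1); "x", "y", "z": the shift along the tool's x, y, z in m; "spin": the turn about the tool's z in rad. A call has 1 to 10 rows; each row is the pose to reach, as a shift and turn from the pose commanded when the call began, along the tool's axes at that moment; what a row does not reach only later rows make up. A row lasts 1/8 s, in which the tool goes at most 62.5 mm and 10.7 degrees, less where a joint would pass 70% of its speed; a pose out of reach is approached as far as the arm can. A call with a gripper value outside its range is refused whole. The fingers move at their own pace and stop on an object; "newtons" is the grip in N (left out, the last holds). Time passes only in rows, so rows that repeat a pose let the fingers close. It gives the time, the measured TCP pose, the force, the opening and the grip force at its end, in the units of the state.
- sensors.get_state(): the state, without advancing time (a new reading comes with each control period).
- cams.capture(name): name is "side" or "top"; returns a dict with "pixels" (480x640x3 uint8, red, green, blue), "intrinsics" (3x3 intrinsics, pixels), "eye" and "orientation" of the camera in the world. Camera axes: x right, y up, looking along -z (the intrinsics and any distortion apply to the point x, -y, -z); pixel columns grow to the right and rows downward; lengths in m; the calibration is good to about 2 mm. A picture is of the moment at which its call begins. There is no depth.
- r.close_job(): hands the job in; it is judged then, once.
The state is a dict: "time_s": time; "joints": joint angles; "qd": joint speeds; "joint_torque": joint torques, N m; "tcp_pos": TCP position; "eef_rot": TCP orientation; "contact_force": force on the tool from outside, world axes, zero at the start; "moment": the same for the moment, N m; "gripper_width": finger opening in m; "gripper_force": force on a finger pad.
Only numpy, scipy, OpenCV 4.12 (cv2) and the standard library are available. Lean on these libraries where they do the work, as an engineer would, in place of code of your own. Each camera call takes 0.05 s, during which the arm holds its last target. There are 200 camera calls.

## Working session

There is one attempt and no reset: what is moved stays moved. The work goes in short steps, Python scripts to look and compute and a tool call to move; the robot and the scene stay as the last step left them, time stands still between calls to the robot, and variables do not carry over. Pictures are saved under pics/ and viewed, at most 10 in all, crops included, and the job is handed in when it is done.

Besides the shell and the picture viewer there is one more tool, called after ">>>" by a JSON object that holds its "op" and its "data". drive_tool: Moves the arm, as the interface text tells. Its arguments: {"type":"object","properties":{"rows":{"type":"array"},"newtons":{"type":"number"}},"required":["rows"]}

```bash
mkdir -p pics; ls; python3 - <<'E'
from plant import sensors,cams,r
import cv2,json,numpy as np
for n in("top","side"):
    c=cams.capture(n);cv2.imwrite(f"pics/{n}0.png",cv2.cvtColor(c["pixels"],cv2.COLOR_RGB2BGR))
    print(n,{k:np.round(v,4).tolist() if not isinstance(v,dict) else v for k,v in c.items() if k!="pixels"})
print(sensors.get_state(),r.tip_reach)
E
```

```text
pics
top {'intrinsics': [[527.6363, 0.0, 325.0585], [0.0, 527.6363, 238.7315], [0.0, 0.0, 1.0]], 'eye': [0.491, -0.0045, 1.5601], 'orientation': [3.0885, -0.497, -89.5048]}
side {'intrinsics': [[462.3775, 0.0, 320.4272], [0.0, 462.3775, 237.6386], [0.0, 0.0, 1.0]], 'eye': [0.3337, 1.1263, 0.8563], 'orientation': [58.8605, -1.377, -168.0254]}
{'time_s': 0.1, 'joints': array([-5.17900730e+01,  2.05865911e+01,  6.40322476e-01, -1.87839386e-02,
       -7.01361971e+01, -1.65090127e+01]), 'qd': array([-0.04772909, -0.11627822,  0.10724288,  0.11754319, -0.08783688,
        0.04038196]), 'joint_torque': array([-1.61977496e-03, -5.84163773e+01,  2.93752098e+01,  7.01556042e+00,
        1.02057066e-02, -5.85200632e-05]), 'tcp_pos': array([ 0.24944734, -0.62678181,  0.24473129]), 'eef_rot': array([ 1.79915915e+02, -6.50500862e-03, -1.58305476e+02]), 'contact_force': array([-0.09835383, -0.02983137, -0.74446562]), 'moment': array([ 0.04924875, -0.04857505, -0.01711183]), 'gripper_force': 0.0, 'gripper_width': 0.08752659979957982} 0.019
```

View pics/top0.png

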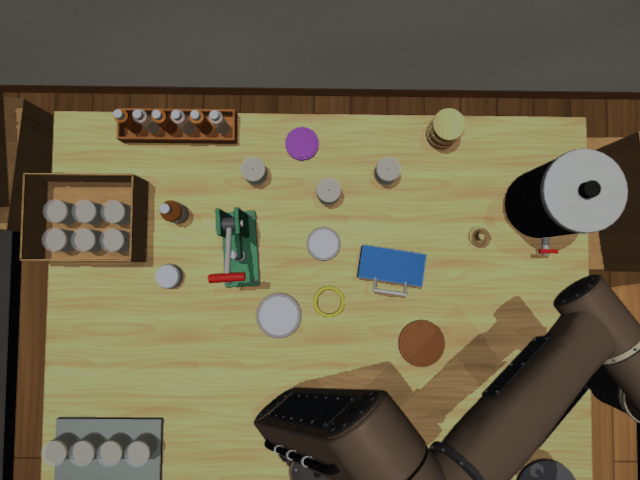

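View pics/side0.png

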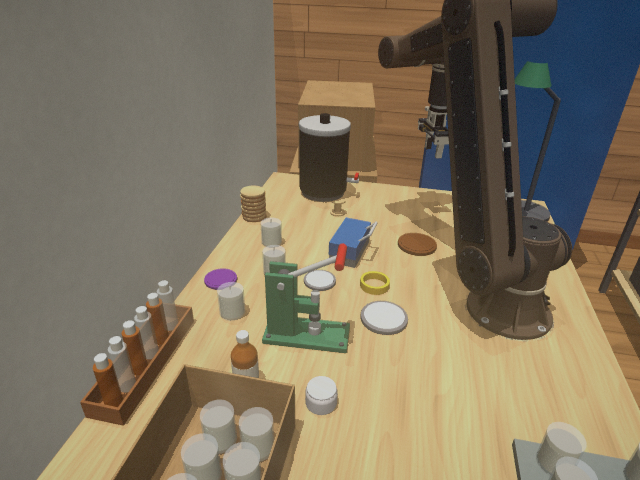

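The two views show: 
- **Press:** green, at top (238,248), with its red crossbar at (227,278).
- **Die box:** blue, at (391,266), with its bar at (391,292).
- **Light pad candidates:** small white (323,243), large white (279,315), brown (421,343), purple (302,143). I choose the small white one at (323,243).
- **Lever candidates:** the press crossbar (227,278) and the red tap on the urn (547,250). I choose the crossbar.

I'll check these in one close crop and measure them.

```bash
cat > h.py <<'E'
import numpy as np,cv2
from scipy.spatial.transform import Rotation as R
from plant import sensors,cams,r
def cap(n,save=None):
    c=cams.capture(n); 
    if save: cv2.imwrite(save,cv2.cvtColor(c["pixels"],cv2.COLOR_RGB2BGR))
    return c
def rot(c): return R.from_euler('xyz',c["orientation"],degrees=True).as_matrix()
def ray(c,uv,z):
    K=c["intrinsics"]; d=np.linalg.inv(K)@[uv[0],uv[1],1]; d=rot(c)@(d*[1,-1,-1]); e=np.array(c["eye"])
    return e+d*(z-e[2])/d[2]
def proj(c,p):
    q=rot(c).T@(np.array(p)-c["eye"]); q=c["intrinsics"]@(q*[1,-1,-1]); return q[:2]/q[2]
def tcpR():
    s=sensors.get_state(); return s["tcp_pos"],R.from_euler('xyz',s["eef_rot"],degrees=True).as_matrix()
def local(target):  # shift in tool axes to reach world target
    p,M=tcpR(); return M.T@(np.array(target)-p)
def comps(c,box,f,n=3):
    x0,y0,x1,y1=box; im=cv2.cvtColor(c["pixels"],cv2.COLOR_RGB2HSV)[y0:y1,x0:x1]
    m=f(*[im[...,i].astype(int) for i in range(3)]).astype(np.uint8)
    k,l,st,ce=cv2.connectedComponentsWithStats(m); out=[]
    for i in sorted(range(1,k),key=lambda i:-st[i,4])[:n]:
        pts=np.argwhere(l==i)[:,::-1].astype(np.float32)+[x0,y0]
        out.append((st[i,4],cv2.minAreaRect(pts.astype(np.float32))))
    return out
E
python3 - <<'E'
from h import *
t=cap("top");s=cap("side")
im=t["pixels"][190:340,140:440];cv2.imwrite("pics/crop1.png",cv2.cvtColor(cv2.resize(im,None,fx=2.66,fy=2.66,interpolation=cv2.INTER_CUBIC),cv2.COLOR_RGB2BGR))
red=lambda h,s,v:((h<6)|(h>174))&(s>150)&(v>80)
blue=lambda h,s,v:(h>100)&(h<125)&(s>120)&(v>60)
white=lambda h,s,v:(s<45)&(v>150)
def show(n,c,cp,z):
    for a,rc in cp:
        b=cv2.boxPoints(rc);print(n,a,np.round(rc[0],1),np.round(rc[1],1),"w",ray(c,rc[0],z).round(3)[:2],"corners",[ray(c,p,z).round(3)[:2].tolist() for p in b])
show("red",t,comps(t,(195,260,260,295),red,1),.26)
show("blue",t,comps(t,(340,230,440,300),blue,1),.077)
show("pad",t,comps(t,(300,220,346,266),white,1),.01)
show("bar",t,comps(t,(365,280,420,300),white,3),.105)
show("sred",s,comps(s,(320,240,360,275),red,1),.26)
show("sbar",s,comps(s,(350,215,390,260),white,2),.105)
for n,u in dict(a=(254,164),b=(329,184),c=(388,164)).items():print(n,ray(t,u,.085).round(3))
print("tin",ray(t,(168,276),.05).round(3),"tape",ray(t,(329,302),.02).round(3),"bottle",ray(t,(166,209),.15).round(3),"spool",ray(t,(480,237),.05))
E
```

```text
red 287 [226.1 277.2] [ 8.  36.2] w [0.465 0.227] corners [[0.472, 0.272], [0.477, 0.183], [0.457, 0.182], [0.452, 0.27]]
blue 2049 [391.3 265.2] [64.8 32. ] w [ 0.498 -0.204] corners [[0.467, -0.107], [0.556, -0.12], [0.53, -0.3], [0.441, -0.287]]
pad 658 [323. 243.] [28. 28.] w [ 0.562 -0.011] corners [[0.603, 0.03], [0.604, -0.052], [0.521, -0.053], [0.521, 0.029]]
bar 56 [390.1 291.9] [32.4  1.7] w [ 0.425 -0.196] corners [[0.429, -0.152], [0.433, -0.153], [0.421, -0.241], [0.416, -0.24]]
sred 187 [340.7 256.2] [ 8.4 24.9] w [0.461 0.228] corners [[0.468, 0.278], [0.475, 0.172], [0.454, 0.175], [0.448, 0.28]]
sbar 56 [368.1 231.4] [ 6.6 24.2] w [ 0.433 -0.17 ] corners [[0.454, -0.11], [0.431, -0.254], [0.41, -0.235], [0.434, -0.094]]
sbar 3 [351. 218.] [2. 0.] w [ 0.5   -0.246] corners [[0.497, -0.247], [0.497, -0.247], [0.504, -0.245], [0.504, -0.245]]
a [0.78  0.185 0.085]
b [ 0.725 -0.026  0.085]
c [ 0.784 -0.193  0.085]
tin [0.462 0.43  0.05 ] tape [ 0.39 -0.03  0.02] bottle [0.643 0.411 0.15 ] spool [ 0.5816441 -0.4621416  0.05     ]
```

View pics/crop1.png

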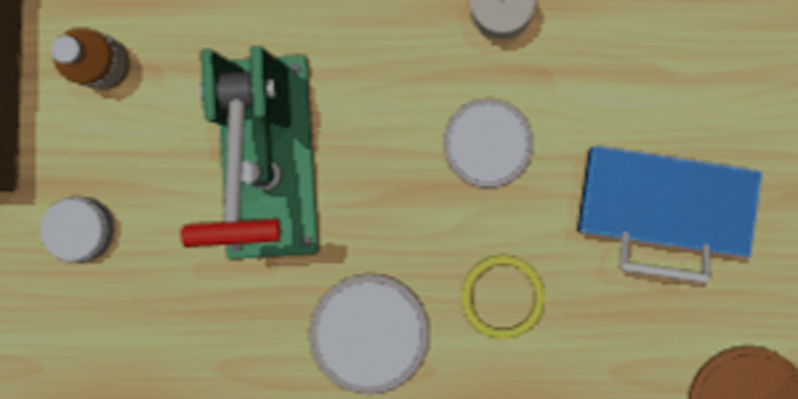

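The crop confirms the red crossbar (230,233), the blue cover with its bar (665,272) and the small white pad (488,143). Next I go round to above the crossbar with the fingers shut.

>>> {"op": "drive_tool", "data": {"rows": [{"fingers":-1,"x":-0.04,"y":0.035,"z":-0.03},{"fingers":-1,"x":-0.08,"y":0.07,"z":-0.06},{"fingers":-1,"x":-0.12,"y":0.105,"z":-0.09},{"fingers":-1,"x":-0.16,"y":0.14,"z":-0.114},{"fingers":-1,"x":-0.2,"y":0.175,"z":-0.114},{"fingers":-1,"x":-0.24,"y":0.21,"z":-0.114},{"fingers":-1,"x":-0.28,"y":0.243,"z":-0.114},{"fingers":-1,"x":-0.325,"y":0.276,"z":-0.114},{"fingers":-1,"x":-0.345,"y":0.32,"z":-0.114,"spin":0.1},{"fingers":-1,"x":-0.365,"y":0.365,"z":-0.114,"spin":0.2}]}}

```text
invalid input
```

```bash
python3 - <<'E'
from h import *
s=sensors.get_state();print(s["tcp_pos"],s["eef_rot"],s["contact_force"],s["joints"].round(1))
print(local([.464,.227,.33]))
E
```

```text
[ 0.24949464 -0.62691384  0.24497761] [ 1.79941577e+02 -6.79529183e-03 -1.58299580e+02] [-0.29230856 -0.5008864   0.73965613] [-51.8  20.6   0.7  -0.  -70.1 -16.5]
[-0.51503094  0.71416911 -0.08435529]
```

>>> {"op": "drive_tool", "data": {"rows": [{"fingers":-1,"x":-0.04,"y":0.035,"z":-0.03,"spin":0},{"fingers":-1,"x":-0.08,"y":0.07,"z":-0.06,"spin":0},{"fingers":-1,"x":-0.12,"y":0.105,"z":-0.09,"spin":0},{"fingers":-1,"x":-0.16,"y":0.14,"z":-0.114,"spin":0},{"fingers":-1,"x":-0.2,"y":0.175,"z":-0.114,"spin":0},{"fingers":-1,"x":-0.24,"y":0.21,"z":-0.114,"spin":0},{"fingers":-1,"x":-0.28,"y":0.243,"z":-0.114,"spin":0},{"fingers":-1,"x":-0.325,"y":0.276,"z":-0.114,"spin":0},{"fingers":-1,"x":-0.345,"y":0.32,"z":-0.114,"spin":0.1},{"fingers":-1,"x":-0.365,"y":0.365,"z":-0.114,"spin":0.2}], "newtons": 20}}

```text
time_s: 1.45
tcp_pos: [0.4537, -0.1514, 0.3593]
eef_rot: [180.0, -0.0, -169.9]
contact_force: [1.1, 0.5, 0.6]
gripper_width: 0.0009
gripper_force: 0.0
```

```bash
python3 - <<'E'
from h import *
s=sensors.get_state();print(s["tcp_pos"],s["eef_rot"],s["contact_force"],s["joints"].round(1))
print(local([.464,.227,.33]))
E
```

```text
[ 0.45373309 -0.15139945  0.35929859] [ 1.79993459e+02 -2.59074331e-02 -1.69938103e+02] [1.07188094 0.45038093 0.63106764] [  5.2  -1.7 -11.9  -0.  -79.9 -85.1]
[-0.07623315  0.37078241  0.02930646]
```

>>> {"op": "drive_tool", "data": {"rows": [{"fingers":-1,"x":-0.009,"y":0.045,"z":0,"spin":0.03},{"fingers":-1,"x":-0.018,"y":0.09,"z":0,"spin":0.06},{"fingers":-1,"x":-0.027,"y":0.135,"z":0,"spin":0.09},{"fingers":-1,"x":-0.036,"y":0.18,"z":0,"spin":0.12},{"fingers":-1,"x":-0.045,"y":0.225,"z":0,"spin":0.12},{"fingers":-1,"x":-0.054,"y":0.27,"z":0,"spin":0.12},{"fingers":-1,"x":-0.065,"y":0.32,"z":0.01,"spin":0.12},{"fingers":-1,"x":-0.076,"y":0.371,"z":0.029,"spin":0.12},{"fingers":-1,"x":-0.076,"y":0.371,"z":0.029,"spin":0.12},{"fingers":-1,"x":-0.076,"y":0.371,"z":0.029,"spin":0.12}]}}

```text
time_s: 2.7
tcp_pos: [0.4624, 0.2256, 0.3304]
eef_rot: [-180.0, -0.0, -176.6]
contact_force: [-0.1, 0.2, 0.5]
gripper_width: 0.0009
gripper_force: 0.0
```

```bash
python3 - <<'E'
from h import *
s=sensors.get_state();print(s["tcp_pos"],s["eef_rot"],s["contact_force"],s["joints"].round(1))
p=np.array([.464,.227]);ux=np.array([np.cos(.056),np.sin(.056)]);H=p+.1386*ux
for a in np.arange(0,1.0,.1).tolist()+[.95,.97]:
    e=.5236-a; c=np.r_[H-.16*np.cos(e)*ux,.18+.16*np.sin(e)]
    print(round(a,2),local(c+[0,0,.011+.019]).round(3))
E
```

```text
[0.46242252 0.22556217 0.33042421] [-1.79962413e+02 -2.41154344e-02 -1.76584425e+02] [-0.0983094   0.17528117  0.5196939 ] [  47.9    2.6  -11.2    0.   -76.3 -134.5]
0.0 [-0.002  0.001  0.04 ]
0.1 [0.006 0.001 0.055]
0.2 [0.011 0.001 0.07 ]
0.3 [0.016 0.001 0.085]
0.4 [0.018 0.001 0.101]
0.5 [0.02  0.001 0.117]
0.6 [0.019 0.002 0.133]
0.7 [0.017 0.002 0.149]
0.8 [0.014 0.002 0.164]
0.9 [0.008 0.001 0.179]
0.95 [0.005 0.001 0.187]
0.97 [0.004 0.001 0.19 ]
```

>>> {"op": "drive_tool", "data": {"rows": [{"fingers":-1,"x":-0.001,"y":0.001,"z":0.025,"spin":0},{"fingers":-1,"x":-0.001,"y":0.001,"z":0.04,"spin":0},{"fingers":-1,"x":0.006,"y":0.001,"z":0.055,"spin":0},{"fingers":-1,"x":0.011,"y":0.001,"z":0.07,"spin":0},{"fingers":-1,"x":0.016,"y":0.001,"z":0.085,"spin":0},{"fingers":-1,"x":0.018,"y":0.001,"z":0.101,"spin":0},{"fingers":-1,"x":0.02,"y":0.001,"z":0.117,"spin":0},{"fingers":-1,"x":0.019,"y":0.001,"z":0.133,"spin":0},{"fingers":-1,"x":0.017,"y":0.001,"z":0.149,"spin":0},{"fingers":-1,"x":0.014,"y":0.001,"z":0.164,"spin":0}]}}

```text
time_s: 3.95
tcp_pos: [0.4478, 0.2251, 0.1667]
eef_rot: [180.0, -0.0, -176.7]
contact_force: [-4.0, -0.1, 7.3]
gripper_width: 0.0004
gripper_force: 3.5
```

>>> {"op": "drive_tool", "data": {"rows": [{"fingers":-1,"x":-0.004,"y":0,"z":0.01,"spin":0},{"fingers":-1,"x":-0.007,"y":0,"z":0.018,"spin":0},{"fingers":-1,"x":-0.009,"y":0,"z":0.023,"spin":0},{"fingers":-1,"x":-0.009,"y":0,"z":0.025,"spin":0},{"fingers":-1,"x":-0.009,"y":0,"z":0.025,"spin":0}]}}

```text
time_s: 4.58
tcp_pos: [0.4565, 0.2256, 0.1428]
eef_rot: [-180.0, -0.0, -176.6]
contact_force: [-11.6, -0.5, 16.8]
gripper_width: 0.0002
gripper_force: 9.8
```

```bash
python3 - <<'E'
from h import *
c=cap("side");cv2.imwrite("pics/lev.png",cv2.cvtColor(cv2.resize(c["pixels"][200:380,220:400],None,fx=3,fy=3),cv2.COLOR_RGB2BGR))
s=sensors.get_state();print(s["tcp_pos"],s["contact_force"])
E
```

```text
[0.45643915 0.2255531  0.14288165] [-12.55206055   0.46210225  15.54990673]
```

View pics/lev.png

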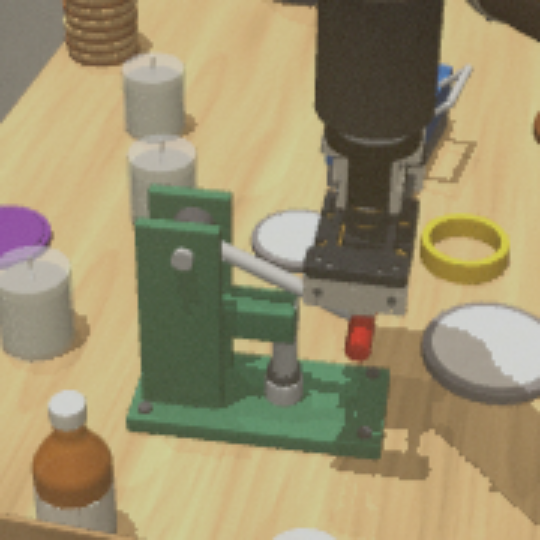

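The picture shows the lever down, with the crossbar at (360,335) under the fingertips. The tip is at 124 mm and the force has risen to about 20 N, so it is at its stop. I retrace the arc upward.

>>> {"op": "drive_tool", "data": {"rows": [{"fingers":-1,"x":0.009,"y":0,"z":-0.022,"spin":0},{"fingers":-1,"x":0.013,"y":0,"z":-0.04,"spin":0},{"fingers":-1,"x":0.015,"y":0,"z":-0.06,"spin":0},{"fingers":-1,"x":0.015,"y":0,"z":-0.08,"spin":0},{"fingers":-1,"x":0.011,"y":0,"z":-0.1,"spin":0},{"fingers":-1,"x":0.006,"y":0,"z":-0.12,"spin":0},{"fingers":-1,"x":0,"y":0,"z":-0.14,"spin":0},{"fingers":-1,"x":-0.005,"y":0,"z":-0.155,"spin":0},{"fingers":-1,"x":-0.005,"y":0,"z":-0.175,"spin":0},{"fingers":-1,"x":-0.005,"y":0,"z":-0.215,"spin":0}]}}

```text
time_s: 5.88
tcp_pos: [0.4617, 0.2258, 0.3558]
eef_rot: [-179.9, -0.2, -176.7]
contact_force: [1.1, 0.2, -0.7]
gripper_width: 0.0004
gripper_force: 0.0
```

```bash
python3 - <<'E'
from h import *
red=lambda h,s,v:((h<6)|(h>174))&(s>150)&(v>80)
s=cap("side");print(comps(s,(310,230,380,320),red,1))
st=sensors.get_state();print(st["tcp_pos"],st["eef_rot"],st["joints"].round(1))
E
```

```text
[(np.int32(61), ((342.4017028808594, 254.6387176513672), (4.485686779022217, 21.211978912353516), 8.746162414550781))]
[0.46390023 0.2265837  0.36262898] [ 179.8902368     0.30668385 -176.63181434] [ 4.790e+01  1.900e+00 -7.900e+00  1.000e-01 -7.990e+01 -1.346e+02]
```

The crossbar blob is back at (342,255), so the lever is up. Next I go above the cover's bar, turning the jaws across it.

>>> {"op": "drive_tool", "data": {"rows": [{"fingers":-1,"x":0.006,"y":-0.042,"z":0,"spin":-0.13},{"fingers":-1,"x":0.013,"y":-0.084,"z":0,"spin":-0.27},{"fingers":-1,"x":0.019,"y":-0.126,"z":0,"spin":-0.41},{"fingers":0,"x":0.026,"y":-0.168,"z":0,"spin":-0.55},{"fingers":0,"x":0.032,"y":-0.21,"z":0,"spin":-0.69},{"fingers":0,"x":0.038,"y":-0.252,"z":0.02,"spin":-0.83},{"fingers":0,"x":0.045,"y":-0.294,"z":0.05,"spin":-0.97},{"fingers":0,"x":0.051,"y":-0.336,"z":0.09,"spin":-1.11},{"fingers":0,"x":0.058,"y":-0.378,"z":0.13,"spin":-1.25},{"fingers":0,"x":0.064,"y":-0.419,"z":0.163,"spin":-1.37}]}}

```text
time_s: 7.18
tcp_pos: [0.4222, -0.1969, 0.1922]
eef_rot: [180.0, 0.0, -97.9]
contact_force: [1.1, 0.6, -0.6]
gripper_width: 0.0439
gripper_force: 0.0
```

>>> {"op": "drive_tool", "data": {"rows": [{"fingers":0,"x":0,"y":0,"z":0,"spin":0},{"fingers":0,"x":0,"y":0,"z":0,"spin":0}], "newtons": 15}}

```text
time_s: 7.42
tcp_pos: [0.4233, -0.1957, 0.1938]
eef_rot: [-180.0, -0.0, -98.3]
contact_force: [0.1, 0.2, 0.2]
gripper_width: 0.0439
gripper_force: 0.0
```

```bash
cat >> h.py <<'E'
ux=np.array([np.cos(.143),-np.sin(.143)]); BAR=np.array([.425,-.1945]); HNG=BAR+.12*ux
def bar(th):
    a=np.arctan2(.0745,-.12)-th; return np.r_[HNG+.1413*np.cos(a)*ux,.0305+.1413*np.sin(a)]
E
python3 - <<'E'
from h import *
st=sensors.get_state();print(st["tcp_pos"],st["eef_rot"],st["joints"].round(1))
print("bar",local(bar(0)+[0,0,.005]))
for th in np.arange(0,1.75,.1): print(round(th,2),(local(bar(th))-local(bar(0))).round(3))
E
```

```text
[ 0.42330621 -0.19565136  0.19382303] [-1.79991666e+02 -9.61250855e-03 -9.82632132e+01] [ -0.5   3.1 -29.1   0.  -57.8  -7.8]
bar [-0.00139684 -0.00145211  0.08379419]
0.0 [0. 0. 0.]
0.1 [-0.    -0.008 -0.012]
0.2 [-0.    -0.017 -0.022]
0.3 [-0.    -0.027 -0.032]
0.4 [-0.    -0.039 -0.041]
0.5 [-0.    -0.05  -0.048]
0.6 [-0.    -0.063 -0.055]
0.7 [-0.    -0.076 -0.06 ]
0.8 [-0.    -0.09  -0.063]
0.9 [-0.    -0.104 -0.066]
1.0 [-0.    -0.118 -0.067]
1.1 [-0.    -0.132 -0.066]
1.2 [-0.    -0.146 -0.064]
1.3 [-0.    -0.16  -0.061]
1.4 [-0.    -0.173 -0.056]
1.5 [-0.    -0.186 -0.05 ]
1.6 [-0.    -0.198 -0.043]
1.7 [-0.    -0.209 -0.035]
```

Descend and grip the bar.

>>> {"op": "drive_tool", "data": {"rows": [{"fingers":0,"x":-0.001,"y":-0.001,"z":0.03,"spin":0},{"fingers":0,"x":-0.001,"y":-0.001,"z":0.06,"spin":0},{"fingers":0,"x":-0.001,"y":-0.001,"z":0.084,"spin":0},{"fingers":0,"x":-0.001,"y":-0.001,"z":0.084,"spin":0},{"fingers":-1,"x":-0.001,"y":-0.001,"z":0.084,"spin":0},{"fingers":-1,"x":-0.001,"y":-0.001,"z":0.084,"spin":0},{"fingers":-1,"x":-0.001,"y":-0.001,"z":0.084,"spin":0},{"fingers":-1,"x":-0.001,"y":-0.001,"z":0.084,"spin":0}], "newtons": 15}}

```text
time_s: 8.43
tcp_pos: [0.4224, -0.1945, 0.1096]
eef_rot: [179.8, 0.0, -98.2]
contact_force: [-11.1, 3.4, 7.8]
gripper_width: 0.0096
gripper_force: 11.7
```

>>> {"op": "drive_tool", "data": {"rows": [{"fingers":-1,"x":0,"y":-0.004,"z":-0.006,"spin":0},{"fingers":-1,"x":0,"y":-0.008,"z":-0.012,"spin":0},{"fingers":-1,"x":0,"y":-0.017,"z":-0.022,"spin":0},{"fingers":-1,"x":0,"y":-0.027,"z":-0.032,"spin":0},{"fingers":-1,"x":0,"y":-0.039,"z":-0.041,"spin":0},{"fingers":-1,"x":0,"y":-0.05,"z":-0.048,"spin":0},{"fingers":-1,"x":0,"y":-0.063,"z":-0.055,"spin":0},{"fingers":-1,"x":0,"y":-0.076,"z":-0.06,"spin":0}]}}

```text
time_s: 9.43
tcp_pos: [0.499, -0.2056, 0.1702]
eef_rot: [179.9, -0.0, -98.2]
contact_force: [-4.6, 0.3, 5.0]
gripper_width: 0.0096
gripper_force: 15.0
```

Still gripped, so I continue to about 1.7 rad.

>>> {"op": "drive_tool", "data": {"rows": [{"fingers":-1,"x":0,"y":-0.014,"z":-0.003,"spin":0},{"fingers":-1,"x":0,"y":-0.028,"z":-0.006,"spin":0},{"fingers":-1,"x":0,"y":-0.042,"z":-0.007,"spin":0},{"fingers":-1,"x":0,"y":-0.056,"z":-0.006,"spin":0},{"fingers":-1,"x":0,"y":-0.07,"z":-0.004,"spin":0},{"fingers":-1,"x":0,"y":-0.084,"z":-0.001,"spin":0},{"fingers":-1,"x":0,"y":-0.097,"z":0.004,"spin":0},{"fingers":-1,"x":0,"y":-0.11,"z":0.01,"spin":0},{"fingers":-1,"x":0,"y":-0.122,"z":0.017,"spin":0},{"fingers":-1,"x":0,"y":-0.128,"z":0.021,"spin":0}]}}

```text
time_s: 10.68
tcp_pos: [0.6269, -0.2236, 0.1476]
eef_rot: [180.0, -0.0, -98.1]
contact_force: [-2.1, -2.3, 1.0]
gripper_width: 0.0094
gripper_force: 15.0
```

```bash
python3 - <<'E'
from h import *
st=sensors.get_state();print(st["tcp_pos"],st["contact_force"])
c=cap("side");cv2.imwrite("pics/flap.png",cv2.cvtColor(cv2.resize(c["pixels"][130:290,290:450],None,fx=3.5,fy=3.5),cv2.COLOR_RGB2BGR))
E
```

```text
[ 0.62692278 -0.22357176  0.14764943] [-2.07362511 -2.27337183  1.03491742]
```

View pics/flap.png

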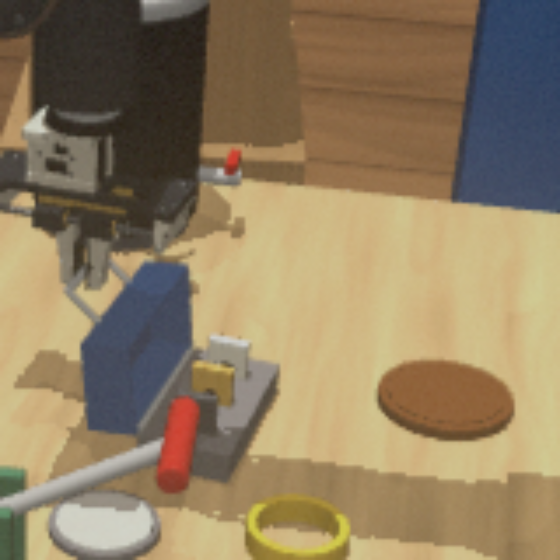

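The picture shows the cover standing open (blue at 135,350). In the box are the white die (228,355), the brass die in the middle slot (213,382) and the dark steel die (205,410). I release the bar and rise.

>>> {"op": "drive_tool", "data": {"rows": [{"fingers":-0.4,"x":0,"y":0,"z":0,"spin":0},{"fingers":-0.4,"x":0,"y":0,"z":0,"spin":0},{"fingers":-0.4,"x":0,"y":0,"z":-0.03,"spin":0},{"fingers":-0.4,"x":0,"y":0,"z":-0.08,"spin":0},{"fingers":-0.4,"x":0,"y":0.05,"z":-0.11,"spin":0},{"fingers":-0.4,"x":0,"y":0.1,"z":-0.11,"spin":0},{"fingers":-0.4,"x":0,"y":0.15,"z":-0.11,"spin":0},{"fingers":-0.4,"x":0,"y":0.2,"z":-0.11,"spin":0},{"fingers":-0.4,"x":0,"y":0.25,"z":-0.11,"spin":0},{"fingers":-0.4,"x":0,"y":0.25,"z":-0.11,"spin":0}]}}

```text
time_s: 11.98
tcp_pos: [0.376, -0.1876, 0.2596]
eef_rot: [-179.8, 0.1, -98.1]
contact_force: [0.5, -0.4, -0.5]
gripper_width: 0.0263
gripper_force: 0.0
```

```bash
python3 - <<'E'
from h import *
st=sensors.get_state();print(st["tcp_pos"],st["contact_force"],st["gripper_width"])
t=cap("top");s=cap("side")
a=cv2.resize(t["pixels"][220:320,340:450],(550,500),interpolation=cv2.INTER_CUBIC);b=cv2.resize(s["pixels"][200:270,310:380],None,fx=3.5,fy=3.5)
b=np.vstack([b,np.zeros((500-b.shape[0],b.shape[1],3),np.uint8)])
cv2.imwrite("pics/box.png",cv2.cvtColor(np.hstack([a,b]),cv2.COLOR_RGB2BGR))
yel=lambda h,s,v:(h>15)&(h<32)&(s>150)&(v>80)
O=HNG-.047*ux
for n,c in(("t",t),("s",s)):
    u=proj(c,[*O,.067]).astype(int);print(n,"expect",proj(c,[*O,.067]).round(1))
    for A,rc in comps(c,(u[0]-18,u[1]-18,u[0]+18,u[1]+18),yel,2):print(A,rc,ray(c,rc[0],.067).round(4))
print("O",O,local([*O,.15]))
E
```

```text
[ 0.37598351 -0.18758046  0.25957984] [ 0.52644586 -0.42230504 -0.46190331] 0.026250472339483192
t expect [391.3 265.6]
2 ((389.0, 264.5), (1.0, 0.0), -90.0) [ 0.5003 -0.1983  0.067 ]
2 ((388.0, 271.5), (1.0, 0.0), -90.0) [ 0.4805 -0.1955  0.067 ]
s expect [349.4 233.7]
O [ 0.49725488 -0.20490346] [ 0.000155   -0.11917761  0.10998371]
```

View pics/box.png

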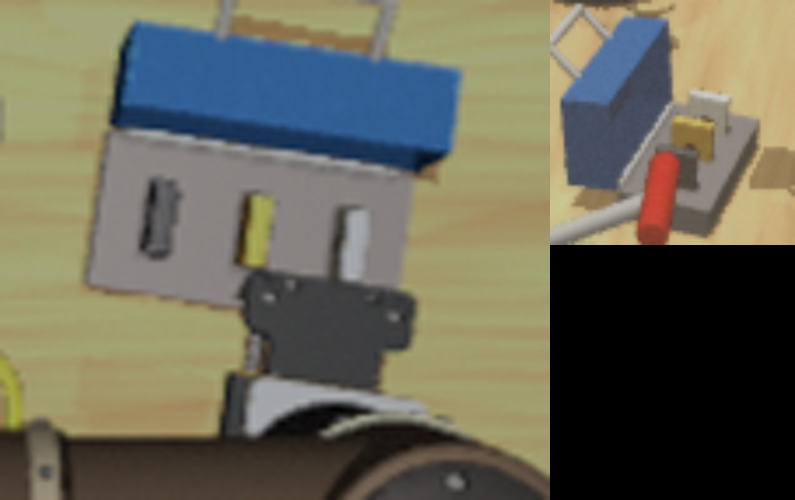

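Box view: the brass die is in the middle (257,230), between steel (160,218) and white (352,244), and the cover is open. I measure the die more finely.

```bash
python3 - <<'E'
from h import *
O=HNG-.047*ux; uy=np.array([-ux[1],ux[0]])
t=cap("top");s=cap("side")
im=cv2.cvtColor(t["pixels"],cv2.COLOR_RGB2HSV)
for v in(261,266,270):print(v,[tuple(int(q) for q in im[v,u]) for u in range(386,398)])
for k in(-1,0,1):print([proj(t,[*(O+sx*.02*ux+(k*.055+sy*.006)*uy),.067]).round(1).tolist() for sx,sy in((-1,-1),(-1,1),(1,1),(1,-1))])
yel=lambda h,s,v:(h>12)&(h<35)&(s>130)&(v>60)
print(comps(s,(335,220,365,250),yel,1), [proj(s,[*(O+sx*.02*ux-.0*uy+.006*sy*uy),.067]).round(1).tolist() for sx in(-1,1) for sy in (-1,1)])
E
```

```text
261 [(5, 11, 135), (11, 18, 116), (16, 61, 79), (20, 180, 58), (30, 130, 124), (31, 119, 165), (31, 125, 165), (30, 126, 164), (29, 79, 151), (4, 13, 134), (5, 11, 136), (4, 13, 137)]
266 [(5, 12, 129), (12, 14, 92), (19, 150, 46), (29, 133, 121), (30, 124, 161), (31, 126, 166), (30, 126, 164), (29, 98, 148), (14, 26, 128), (5, 11, 136), (5, 11, 136), (9, 13, 137)]
270 [(11, 18, 114), (18, 85, 75), (19, 171, 70), (30, 132, 129), (31, 125, 165), (30, 128, 164), (28, 127, 157), (23, 66, 144), (5, 11, 137), (4, 13, 137), (4, 13, 136), (4, 13, 137)]
[[411.6, 275.9], [407.4, 275.2], [409.5, 261.2], [413.6, 261.9]]
[[392.4, 272.9], [388.2, 272.3], [390.3, 258.3], [394.4, 258.9]]
[[373.2, 270.0], [369.0, 269.3], [371.1, 255.4], [375.2, 256.0]]
[(np.int32(89), ((350.0, 239.5), (11.0, 10.0), 90.0))] [[355.6, 234.0], [354.6, 235.7], [344.2, 231.7], [343.2, 233.4]]
```

>>> {"op": "drive_tool", "data": {"rows": [{"fingers":-0.2,"x":0,"y":-0.02,"z":0,"spin":0.17},{"fingers":-0.2,"x":0,"y":-0.04,"z":0,"spin":0.34},{"fingers":-0.2,"x":0,"y":-0.06,"z":0,"spin":0.51},{"fingers":-0.2,"x":0,"y":-0.08,"z":0,"spin":0.68},{"fingers":-0.2,"x":0,"y":-0.1,"z":0,"spin":0.85},{"fingers":-0.2,"x":0,"y":-0.119,"z":0.02,"spin":1.02},{"fingers":-0.2,"x":0,"y":-0.119,"z":0.04,"spin":1.19},{"fingers":-0.2,"x":0,"y":-0.119,"z":0.06,"spin":1.36},{"fingers":-0.2,"x":0,"y":-0.119,"z":0.08,"spin":1.57},{"fingers":-0.2,"x":0,"y":-0.119,"z":0.1,"spin":1.57}]}}

```text
time_s: 13.42
tcp_pos: [0.4974, -0.205, 0.157]
eef_rot: [-180.0, -0.1, 171.7]
contact_force: [-0.4, -0.0, 0.4]
gripper_width: 0.0351
gripper_force: 0.0
```

>>> {"op": "drive_tool", "data": {"rows": [{"fingers":-0.2,"x":0,"y":0,"z":0,"spin":0},{"fingers":-0.2,"x":0,"y":0,"z":0,"spin":0},{"fingers":-0.2,"x":0,"y":0,"z":0,"spin":0}], "newtons": 30}}

```text
time_s: 13.8
tcp_pos: [0.4973, -0.205, 0.1593]
eef_rot: [-180.0, 0.1, 171.9]
contact_force: [-1.0, 0.8, -0.3]
gripper_width: 0.0349
gripper_force: 0.0
```

```bash
python3 - <<'E'
from h import *
O=HNG-.047*ux
st=sensors.get_state();print(st["tcp_pos"],st["eef_rot"],st["gripper_width"],st["joints"].round(1),local([*O,.055]))
E
```

```text
[ 0.4973473  -0.20504635  0.1593339 ] [-1.79999297e+02  7.30968911e-02  1.71937566e+02] 0.034925738324751585 [ -1.5  11.9 -23.5   0.  -54.5 -96.6] [0.00024465 0.0001298  0.10433367]
```

>>> {"op": "drive_tool", "data": {"rows": [{"fingers":-0.2,"x":0,"y":0,"z":0.025,"spin":0},{"fingers":-0.2,"x":0,"y":0,"z":0.05,"spin":0},{"fingers":-0.2,"x":0,"y":0,"z":0.075,"spin":0},{"fingers":-0.2,"x":0,"y":0,"z":0.095,"spin":0},{"fingers":-0.2,"x":0,"y":0,"z":0.103,"spin":0},{"fingers":-0.2,"x":0,"y":0,"z":0.103,"spin":0},{"fingers":-1,"x":0,"y":0,"z":0.103,"spin":0},{"fingers":-1,"x":0,"y":0,"z":0.103,"spin":0},{"fingers":-1,"x":0,"y":0,"z":0.103,"spin":0},{"fingers":-1,"x":0,"y":0,"z":0.103,"spin":0}]}}

```text
time_s: 15.05
tcp_pos: [0.4969, -0.205, 0.0561]
eef_rot: [-180.0, 0.0, 171.9]
contact_force: [-1.2, 1.6, 3.9]
gripper_width: 0.0121
gripper_force: 30.0
```

Gripped at 12 mm, the die's thickness. I draw it straight up.

>>> {"op": "drive_tool", "data": {"rows": [{"fingers":-1,"x":0,"y":0,"z":-0.01,"spin":0},{"fingers":-1,"x":0,"y":0,"z":-0.025,"spin":0},{"fingers":-1,"x":0,"y":0,"z":-0.04,"spin":0},{"fingers":-1,"x":0,"y":0,"z":-0.06,"spin":0},{"fingers":-1,"x":0,"y":0,"z":-0.085,"spin":0},{"fingers":-1,"x":0,"y":0,"z":-0.11,"spin":0},{"fingers":-1,"x":0,"y":0,"z":-0.14,"spin":0},{"fingers":-1,"x":0,"y":0,"z":-0.16,"spin":0},{"fingers":-1,"x":0,"y":0,"z":-0.16,"spin":0},{"fingers":-1,"x":0,"y":0,"z":-0.16,"spin":0}]}}

```text
time_s: 16.3
tcp_pos: [0.4961, -0.2048, 0.2152]
eef_rot: [180.0, -0.0, 171.9]
contact_force: [-0.6, 0.2, -3.2]
gripper_width: 0.0117
gripper_force: 30.0
```

```bash
python3 - <<'E'
from h import *
print(local([.562,-.011,.215]))
E
```

```text
[-0.03796012  0.20113537  0.00027724]
```

>>> {"op": "drive_tool", "data": {"rows": [{"fingers":-1,"x":-0.005,"y":0.025,"z":0,"spin":0},{"fingers":-1,"x":-0.01,"y":0.055,"z":0,"spin":0},{"fingers":-1,"x":-0.016,"y":0.085,"z":0,"spin":0},{"fingers":-1,"x":-0.022,"y":0.115,"z":0,"spin":0},{"fingers":-1,"x":-0.028,"y":0.145,"z":0,"spin":0},{"fingers":-1,"x":-0.033,"y":0.175,"z":0,"spin":0},{"fingers":-1,"x":-0.036,"y":0.193,"z":0,"spin":0},{"fingers":-1,"x":-0.038,"y":0.201,"z":0,"spin":0},{"fingers":-1,"x":-0.038,"y":0.201,"z":0,"spin":0},{"fingers":-1,"x":-0.038,"y":0.201,"z":0,"spin":0}]}}

```text
time_s: 17.55
tcp_pos: [0.5622, -0.012, 0.2155]
eef_rot: [-180.0, -0.0, 171.9]
contact_force: [0.5, -0.9, -1.2]
gripper_width: 0.0118
gripper_force: 30.0
```

>>> {"op": "drive_tool", "data": {"rows": [{"fingers":-1,"x":0,"y":0,"z":0,"spin":0},{"fingers":-1,"x":0,"y":0,"z":0,"spin":0},{"fingers":-1,"x":0,"y":0,"z":0,"spin":0},{"fingers":-1,"x":0,"y":0,"z":0,"spin":0}]}}

```text
time_s: 18.05
tcp_pos: [0.5625, -0.0114, 0.2156]
eef_rot: [180.0, 0.0, 171.9]
contact_force: [1.1, -0.0, -2.2]
gripper_width: 0.0118
gripper_force: 30.0
```

```bash
python3 - <<'E'
from h import *
c=cap("side","pics/end.png")
print(proj(c,[.562,-.011,.01]),proj(c,[.562,-.011,.2]))
E
```

```text
[317.94920517 277.91380214] [319.35114845 224.45929538]
```

View pics/end.png

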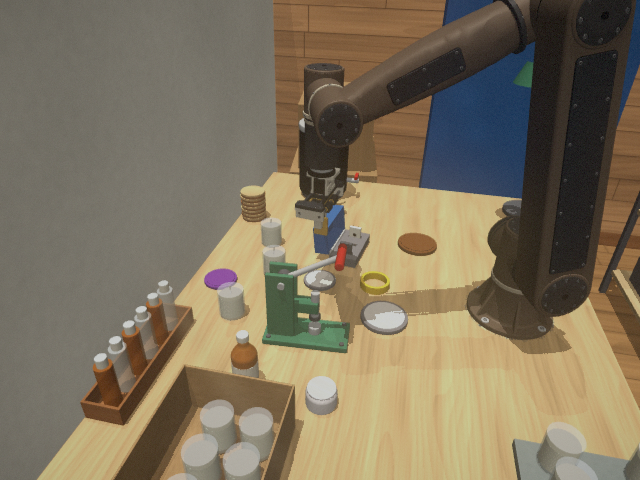

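The die is held above the small white pad (319,224 over 319,279). The lever is up at (341,256), the cover is open at (330,228), and the other things are where they were. I hand the job in.

```bash
python3 -c "
from plant import r
print(r.close_job())"
```

```text
the job is handed in; nothing more can be done
None
```

I swung the press lever to its stop and back up and left the die box cover standing open; the arm holds the brass die upright about 20 cm above the small white light pad, and I handed the job in at about 18 s (no verdict was returned).

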